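Clamp the grinding jar on the bench mill

TASK

The closed grinding jar already sits in the cradle of the bench mill; clamp it ready for milling. Push the open steel clamp strap round with the back of a finger until it lies fully home over the jar lid, with its slot round the stud, and only then push the red cam lever right down with a fingertip. Leave the jar seated in its cradle, do not disturb the jars and the mortar on the bench, and finish with the hand clear.

Things in the scene. Friction and masses are not known exactly. Their poses are not given: they have to be found in the camera images.
- mill: Bench vibratory mill, fixed: white housing 220 (x) x 280 (y) x 71 mm, on it an aluminium plate 140 x 220 mm, top 90 mm above the bench, jar cradle in its middle. Origin: centre of the underside, on the bench. The control strip is on its -x edge; y points to the strap's pivot post, z up. Pivot post at (0, 75) mm, clamping stud at (0, -75) mm, jar axis at (0, 0)
- strap (a joint): angle (rad) of the steel clamp strap about the upright pivot post: 0 = home at its end stop, straight over the jar lid, slot round the stud (strap points to the mill's -y); grows as it opens, 1.57 = pointing to the mill's -x, 1.9 at most. Light friction (0.12 N m); stays where it is left
- pivot (a point): point on the strap's upright pivot axis, at mid-thickness of the strap (169 mm above the bench); a nut there rises to 190 mm
- strap_end (a point): centre of the side slot near the strap's free end, at mid-thickness, 150 mm from the pivot axis. The strap is a level flat bar 26 mm wide and 12 mm thick (163 to 175 mm above the bench), reaching 169 mm from the pivot axis; the slot is open on the edge that leads as it swings home
- lever (a joint): angle (rad) of the red cam lever on top of the stud: 0 = upright, 1.5 = right down at its end stop, almost level, pointing to the mill's -y, away from the jar. Friction 0.2 N m; stays where it is left. Going down, its cam draws the strap 4.5 mm down, so the foot presses on the jar lid
- lever_axis (a point): the lever's pivot, over the stud, 189.5 mm above the bench; the pivot axis is level, along the mill's x
- lever_tip (a point): free end of the lever, on its centre line, 97 mm from its pivot. The red handle is 22 mm wide (along the mill's x), 11 mm thick, from 27 to 97 mm from the pivot; nothing stands under it when it goes down
- foot: black rubber pressure foot, 26 mm diameter, sprung (4 N/mm), under the strap 75 mm from the pivot axis; it passes 1 to 2 mm above the jar lid as the strap swings. Origin: centre of its underside
- jar: closed steel grinding jar, 72 mm diameter, lid 76 mm, 60 mm high, loose in the 14 mm deep cradle on the mill; lid top at 150 mm above the bench. Origin: centre of its underside
- spare_jar: another closed steel grinding jar of the same size with a blue band, standing on the bench: a bystander. Origin: centre of its underside
- powder_jar: glass jar with a black cap, 56 mm diameter, 88 mm high, standing on the bench: a bystander. Origin: centre of its underside
- mortar: white porcelain mortar bowl, 94 mm diameter, 45 mm high, standing on the bench: a bystander. Origin: centre of its underside

How it is judged:
On the way, in this order (a step that is already met when the one before it is completed fails the run):
1. the strap is fully home over the jar, the lever still up (value of joint strap below 0.05 rad and value of joint lever below 0.8 rad), for 0.2 s.
2. the cam lever is right down (value of joint lever above 1.38 rad and value of joint strap below 0.05 rad), for 0.2 s.
At the end, for the whole second after the job is handed in: The strap is home (within 0.05 rad), the lever is down (beyond 1.38 rad of 1.5), the foot presses on the jar lid with more than 4 N, the jar is seated at rest in its cradle (within 5 mm of its centre, not lifted by 3 mm), and the three bystanders stand within 20 mm of where they were (all of step 2 and contact force between foot and jar above 4 N and z of jar in the frame of mill below 0.093 m and horizontal distance between jar and mill below 0.005 m and linear speed of jar below 0.02 m/s and distance of each of spare_jar, powder_jar, mortar from where it was at the start of the episode below 0.02 m); the robot touches nothing.
It fails at once if the lever was pushed down before the strap was home (value of joint lever above 0.8 rad and value of joint strap above 0.06 rad).
It fails at once if the grinding jar was lifted or knocked out of its seat (z of jar in the frame of mill above 0.096 m or horizontal distance between jar and mill above 0.008 m or angle between jar's own z axis and vertical above 0.15 rad).
It fails at once if a bystander was moved or lifted (distance of any of spare_jar, powder_jar, mortar from where it was at the start of the episode above 0.02 m).
It fails at once if the mill, strap or lever was pushed with the arm or the gripper's body instead of the fingers (contact force between the arm and mill above 5 N).
It also fails if it takes over 48 s, if anything falls off the work surface, if the arm or the gripper's body presses on something with over 40 N, if the wrist force passes 120 N, or if a joint passes its speed limit or range.

ROBOT

A 6-joint arm with a two-finger parallel gripper is mounted at the origin on the work surface. World frame = base frame: x ahead of the robot, y to its left, z up, the work surface at z = 0. Lengths are in m, angles in rad, forces in N, time in s.
With the tool pointing down it reaches from about 0.375 to 0.975 m from the base axis. Payload 3.8 kg.
Tool frame: the origin (TCP) lies at the very end of the fingers, on their centre line; the grasp point (between the pads) lies 19 mm behind it; z points along the fingers, y is the direction in which the jaws open and shut (so a half turn about z gives the same grasp; the last joint's range is limited). The gripper opens to 88 mm and grips with 3 to 60 N. Pads are 18 mm wide; open, the fingers measure 123 mm over their backs; the gripper's body (75 mm by 187 mm) begins 45 mm behind the grasp point.
Start: joints at [1.182, 0.264, 1.604, -0, 1.274, -0.037], TCP at [0.233, 0.634, 0.239] pointing down, gripper open.
Joint ranges: [-2.63, 2.63], [-0.94, 2.18], [0.31, 2.57], [-1.31, 4.45], [0, 2.66], [-2.55, 2.55]. Speed limits (rad/s): [2.57, 2.57, 3.14, 3.14, 3.14, 3.14].

INTERFACE

Orientations are given as a unit quaternion [x, y, z, w].
In Python, from bench import ctrl, vision, job_done gives the robot as it stands.
- The arm moves only by the shell command python3 -m inch 'ROWS' [FORCE]. ROWS is JSON, a list of rows, each an object with "dp": the shift along the tool's x, y, z in mm, a list of three; "turn": the turn about the tool's z in degrees; "fingers": the opening, from 0 (shut) to 1 (fully open). In form: [{"dp": [dx, dy, dz], "turn": turn, "fingers": fingers}, ...]. A call has 1 to 20 rows; each row shifts and turns the commanded pose from where the row before left it, along the tool's axes as they then stand; what a row does not reach is not made up. A row lasts 1/10 s, in which the tool goes at most 50 mm and 8.59 degrees, less where a joint would pass 70% of its speed; a pose out of reach is approached as far as the arm can. A call is refused whole if a number of a shift passes 50 or a number of a turn 8.59, either way. A call with a gripper value outside its range is refused whole. The fingers move at their own pace and stop on an object; FORCE is the grip in N (left out, the last holds). Time passes only in rows, so rows that do not move let the fingers close. It gives the time, the measured TCP pose, the force and the opening at its end, in the units of the state.
- ctrl.get_state(): the state, without advancing time (a new reading comes with each control period).
- vision.read_camera(name): name is "scene" or "top" or "wrist"; returns the picture (400x640x3 uint8, red, green, blue); there is no depth.
- vision.calibration(name): a dict with "fx", "fy", "cx", "cy" (pixels), "camera_from_world" (4x4, takes a point from world to camera coordinates); the wrist camera has in their place "tool_from_camera" (4x4, takes a point from camera to tool coordinates, whose origin is the TCP and whose axes are the flange's). Camera axes: x right, y down, z forward; pixel columns grow to the right and rows downward; lengths in m; the calibration is good to about 2 mm. A picture is of the moment at which its call begins: read the wrist's pose just before it. calibration takes no time and is no camera call.
- job_done(): hands the job in, once; it reports no verdict.
The state is a dict: "clock": time; "q": joint angles; "dq": joint speeds; "joint_efforts": joint torques, N m; "tcp_pos": TCP position; "tcp_rot": TCP orientation; "force": force on the tool from outside, world axes, zero at the start; "ft_torque": the same for the moment, N m; "gripper_width": opening from 0.0 (shut) to 1.0 (fully open).
Only numpy, scipy, OpenCV 4.12 (cv2) and the standard library are available. Lean on these libraries where they do the work, as an engineer would, in place of code of your own. Each camera call takes 0.05 s, during which the arm holds its last target. There are 200 camera calls.

## Working session

There is one attempt and no reset: what is moved stays moved. The work goes in short steps, Python scripts to look and compute and a shell command to move; the robot and the scene stay as the last step left them, time stands still between calls to the robot, and variables do not carry over. Pictures are saved under pics/ and viewed, about 8 in all and at most 12, crops included, and the job is handed in when it is done.

```bash
ls; mkdir -p pics
python3 - <<'E'
from bench import ctrl, vision
import cv2,numpy as np
s=ctrl.get_state();print(s['clock'],s['tcp_pos'],s['tcp_rot'],s['force'])
for n in("top","scene"):
    cv2.imwrite(f"pics/{n}0.png",vision.read_camera(n)[:,:,::-1]); c=vision.calibration(n);print(n,{k:np.round(v,4).tolist() for k,v in c.items()})
E
```

```text
pics
0.0 [0.23234651 0.63300581 0.23738262] [ 1.74998481e-01  9.84568081e-01 -1.08333455e-03 -2.29195420e-04] [ 0.36477222 -1.26775025 -0.48361393]
top {'fx': 389.0387, 'fy': 389.0387, 'cx': 316.8089, 'cy': 201.6338, 'camera_from_world': [[-0.0056, -0.9997, -0.0235, 0.0385], [-0.9813, 0.01, -0.192, 0.5908], [0.1922, 0.022, -0.9811, 0.9519], [0.0, 0.0, 0.0, 1.0]]}
scene {'fx': 406.086, 'fy': 406.086, 'cx': 322.1764, 'cy': 202.4954, 'camera_from_world': [[0.5562, 0.831, -0.0122, -0.3199], [0.4674, -0.325, -0.8222, -0.0963], [-0.6872, 0.4516, -0.5691, 1.3791], [0.0, 0.0, 0.0, 1.0]]}
```

View pics/top0.png

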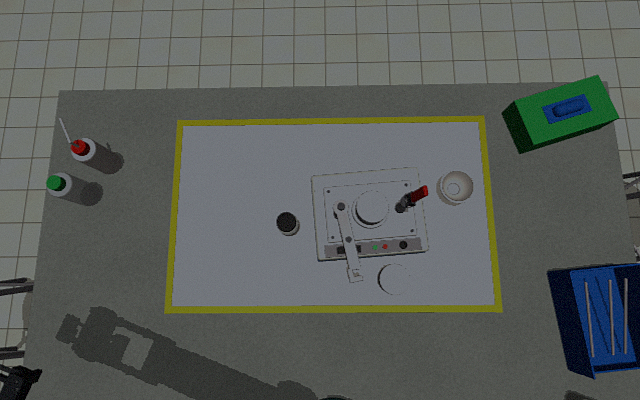

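View pics/scene0.png

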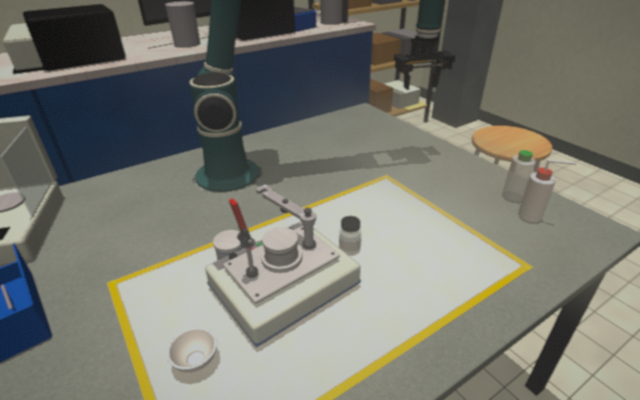

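The top view shows the mill at about (370,215), the pivot at (341,206), the strap pointing toward the robot and ending near (356,278), and the red lever tip at (425,189). The mortar is at (456,187), the powder jar at (288,222) and the spare jar at (393,278). I'll enlarge both views to measure them.

Run:
```python
import cv2
a=cv2.imread("pics/top0.png")[155:305,265:485];a=cv2.resize(a,None,fx=3.6,fy=3.6,interpolation=cv2.INTER_CUBIC);cv2.imwrite("pics/c1.png",a)
a=cv2.imread("pics/scene0.png")[170:350,200:376];a=cv2.resize(a,None,fx=3.3,fy=3.3,interpolation=cv2.INTER_CUBIC);cv2.imwrite("pics/c2.png",a)
```

```text
(no output)
```

View pics/c1.png

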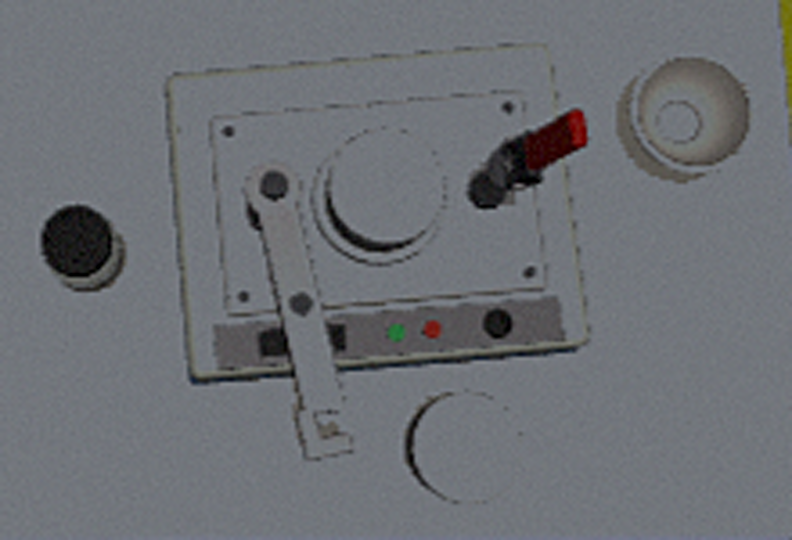

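View pics/c2.png

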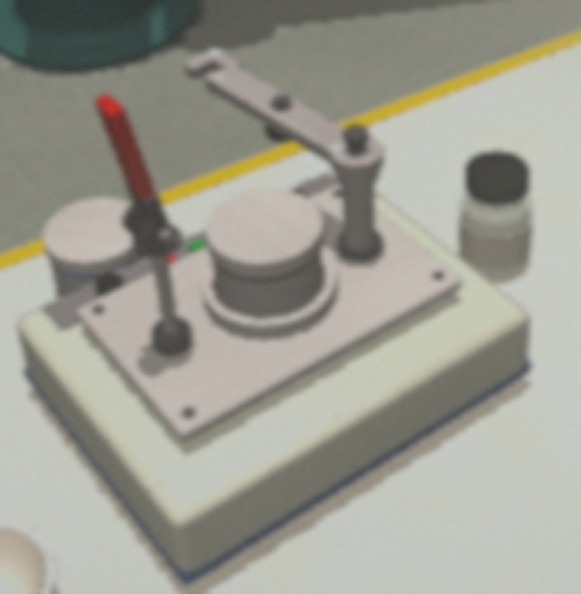

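```bash
cat > m.py <<'E'
import numpy as np
from bench import vision
def bp(name,u,v,z):
    c=vision.calibration(name);T=np.array(c['camera_from_world']);R,t=T[:3,:3],T[:3,3]
    d=R.T@np.array([(u-c['cx'])/c['fx'],(v-c['cy'])/c['fy'],1]);o=-R.T@t
    return (o+d*(z-o[2])/d[2])
E
python3 - <<'E'
from m import *
from scipy.optimize import least_squares
obs=[]
loc=[]
F=lambda p:(265+p[0]/3.6,155+p[1]/3.6)
G=lambda p:(200+p[0]/3.3,170+p[1]/3.3)
data=[("top",F((168,75)),(.11,.14,.071)),("top",F((548,44)),(.11,-.14,.071)),("top",F((588,346)),(-.11,-.14,.071)),("top",F((192,380)),(-.11,.14,.071)),
("top",F((212,118)),(.07,.11,.09)),("top",F((523,92)),(.07,-.11,.09)),("top",F((545,288)),(-.07,-.11,.09)),("top",F((228,314)),(-.07,.11,.09)),
("top",F((274,184)),(0,.075,.19)),("top",F((387,186)),(0,0,.15)),
("scene",G((183,522)),(.11,-.14,.071)),("scene",G((356,133)),(0,.075,.19)),("scene",G((266,227)),(0,0,.15))]
P=np.array([bp(n,*uv,l[2])[:2] for n,uv,l in data]);L=np.array([l[:2] for *_,l in data])
f=lambda x:(L@np.array([[np.cos(x[2]),np.sin(x[2])],[-np.sin(x[2]),np.cos(x[2])]])+x[:2]-P).ravel()
r=least_squares(f,[.5,-.1,0],loss='soft_l1',f_scale=.003).x;print("mill",r.round(4));print((f(r).reshape(-1,2)*1000).round(1).tolist())
c,s=np.cos(r[2]),np.sin(r[2]);W=lambda x,y:(r[0]+c*x-s*y,r[1]+s*x+c*y)
for n,p in dict(piv=(0,.075),stud=(0,-.075),lever_tip_down=(0,-.172)).items():print(n,np.round(W(*p),4))
for n,p,z in [("spare",(463,447),.06),("powder",(78,241),.088),("mortar",(690,117),.045),("endL",(306,459),.175),("endR",(353,449),.175),("slot",(327,425),.175),("levtip",(578,128),.28)]:
    w=bp("top",*F(p),z);print(n,w.round(4),"mill:",np.round([c*(w[0]-r[0])+s*(w[1]-r[1]),-s*(w[0]-r[0])+c*(w[1]-r[1])],4))
w=bp("scene",*G((110,104)),.283);print("levtip scene",w)
E
```

```text
mill [ 0.5602 -0.098   0.0771]
[[2.2, 3.5], [4.0, -2.2], [0.7, -3.6], [0.5, 2.4], [1.2, 2.0], [1.8, 0.7], [-0.0, -2.3], [-0.9, 0.9], [-0.0, 0.2], [0.4, 0.4], [-3.3, -5.5], [-5.3, 0.7], [-6.2, -0.1]]
piv [ 0.5544 -0.0233]
stud [ 0.5659 -0.1728]
lever_tip_down [ 0.5734 -0.2695]
spare [ 0.3928 -0.1556  0.06  ] mill: [-0.1714 -0.0445]
powder [0.5343 0.1087 0.088 ] mill: [-0.0099  0.2081]
mortar [ 0.6277 -0.3332  0.045 ] mill: [ 0.0492 -0.2396]
endL [ 0.3866 -0.0406  0.175 ] mill: [-0.1686  0.0707]
endR [ 0.3924 -0.0693  0.175 ] mill: [-0.165   0.0415]
slot [ 0.4069 -0.0539  0.175 ] mill: [-0.1494  0.0559]
levtip [ 0.568  -0.1899  0.28  ] mill: [ 0.0008 -0.0922]
levtip scene [ 0.56968824 -0.18756259  0.283     ]
```

```bash
cat >> m.py <<'E'
X0,Y0,YAW=.561,-.098,.077
def W(x,y): c,s=np.cos(YAW),np.sin(YAW); return np.array([X0+c*x-s*y,Y0+s*x+c*y])
def M(p): c,s=np.cos(YAW),np.sin(YAW); d=np.array(p[:2])-[X0,Y0]; return np.array([c*d[0]+s*d[1],-s*d[0]+c*d[1]])
from scipy.spatial.transform import Rotation as Ro
def delta(target,st): # tool-axes shift (mm) to a world point, and tool y heading in deg
    R=Ro.from_quat(st['tcp_rot']).as_matrix(); return (R.T@(np.array(target)-st['tcp_pos'])*1000).round(1), np.degrees(np.arctan2(R[1,1],R[0,1])).round(1)
def pushpose(th,r=.07,gap=0.): # TCP (mill) for strap angle th, wanted heading of tool y in the world
    c,s=np.cos(th),np.sin(th); p=np.array([0,.075])+r*np.array([-s,-c])+(.0305+gap)*np.array([-c,s])
    return p, np.degrees(np.arctan2(-s,c)+YAW)
E
python3 - <<'E'
from m import *
from bench import ctrl
s=ctrl.get_state()
print(np.round(vision.calibration("wrist")["tool_from_camera"],3).tolist())
p,h=pushpose(1.457,gap=.03);w=W(*p);print(w,h,delta([*w,.237],s))
E
```

```text
[[0.001, -0.96, -0.279, 0.072], [1.0, 0.001, 0.0, 0.001], [0.0, -0.279, 0.96, -0.146], [0.0, 0.0, 0.0, 1.0]]
[0.47502769 0.02290505] -79.06817572805362 (array([-438.1, -489.2,    1.5]), np.float64(69.8))
```

```bash
python3 -m inch '[{"dp":[-22,-24,0],"turn":0,"fingers":0},{"dp":[-32,-36,0],"turn":0,"fingers":0},{"dp":[-32,-36,0],"turn":0,"fingers":0},{"dp":[-32,-36,0],"turn":0,"fingers":0},{"dp":[-32,-36,0],"turn":0,"fingers":0},{"dp":[-32,-36,0],"turn":0,"fingers":0},{"dp":[-32,-36,0],"turn":0,"fingers":0},{"dp":[-32,-36,0],"turn":0,"fingers":0},{"dp":[-32,-36,0],"turn":0,"fingers":0},{"dp":[-32,-36,0],"turn":0,"fingers":0},{"dp":[-32,-36,0],"turn":0,"fingers":0},{"dp":[-32,-36,0],"turn":0,"fingers":0},{"dp":[-32,-36,0],"turn":0,"fingers":0},{"dp":[-32,-33,0],"turn":0,"fingers":0},{"dp":[0,0,0],"turn":0,"fingers":0}]' 20
python3 -m inch '[{"dp":[0,0,0],"turn":8.5,"fingers":0},{"dp":[0,0,0],"turn":8.5,"fingers":0},{"dp":[0,0,0],"turn":8.5,"fingers":0},{"dp":[0,0,0],"turn":8.5,"fingers":0},{"dp":[0,0,0],"turn":8.5,"fingers":0},{"dp":[0,0,0],"turn":8.5,"fingers":0},{"dp":[0,0,0],"turn":8.5,"fingers":0},{"dp":[0,0,0],"turn":8.5,"fingers":0},{"dp":[0,0,0],"turn":8.5,"fingers":0},{"dp":[0,0,0],"turn":8.5,"fingers":0},{"dp":[0,0,0],"turn":8.5,"fingers":0},{"dp":[0,0,0],"turn":8.5,"fingers":0},{"dp":[0,0,0],"turn":8.5,"fingers":0},{"dp":[0,0,0],"turn":8.5,"fingers":0},{"dp":[0,0,0],"turn":8.5,"fingers":0},{"dp":[0,0,0],"turn":8.5,"fingers":0},{"dp":[0,0,0],"turn":8.5,"fingers":0},{"dp":[0,0,0],"turn":4,"fingers":0},{"dp":[0,0,0],"turn":0,"fingers":0}]'
python3 - <<'E'
from m import *
from bench import ctrl
import cv2
cv2.imwrite("pics/t1.png",cv2.resize(vision.read_camera("top")[130:310,240:480,::-1],None,fx=3.2,fy=3.2,interpolation=cv2.INTER_CUBIC))
s=ctrl.get_state();p,h=pushpose(1.457,gap=.03);w=W(*p);print(s['clock'],s['q'],w,h,delta([*w,.164],s))
# plan arc in tool frames
ths=np.r_[1.457:-.05:12j]
prev=None
for t in ths:
    p,h=pushpose(t);w=W(*p)
    if prev is not None:
        d=w-prev[0];a=np.radians(prev[1]);y=np.array([np.cos(a),np.sin(a)]);x=np.array([-y[1],y[0]])
        print(t.round(2),"dx %.1f dy %.1f turn %.1f"%(d@x*1e3,d@y*1e3,prev[1]-h))
    prev=(w,h)
E
```

```text
clock: 1.6
tcp_pos: [0.4766, 0.0191, 0.2385]
tcp_rot: [0.178, 0.984, -0.001, 0.0]
force: [-0.5, 0.2, -0.9]
gripper_width: 0.005
clock: 3.5
tcp_pos: [0.4746, 0.0246, 0.2383]
tcp_rot: [0.995, 0.099, -0.0, -0.0]
force: [0.2, 0.6, -0.7]
gripper_width: 0.005
3.55 [-1.16396665e-03 -1.20117096e-01  2.01470733e+00  3.40544004e-04
  1.24782870e+00  1.36915911e+00] [0.47502769 0.02290505] -79.06817572805362 (array([ 0. ,  1.6, 74.4]), np.float64(-78.5))
1.32 dx -3.5 dy 9.8 turn -7.8
1.18 dx -3.5 dy 9.8 turn -7.8
1.05 dx -3.5 dy 9.8 turn -7.8
0.91 dx -3.5 dy 9.8 turn -7.8
0.77 dx -3.5 dy 9.8 turn -7.8
0.64 dx -3.5 dy 9.8 turn -7.8
0.5 dx -3.5 dy 9.8 turn -7.8
0.36 dx -3.5 dy 9.8 turn -7.8
0.22 dx -3.5 dy 9.8 turn -7.8
0.09 dx -3.5 dy 9.8 turn -7.8
-0.05 dx -3.5 dy 9.8 turn -7.8
```

View pics/t1.png

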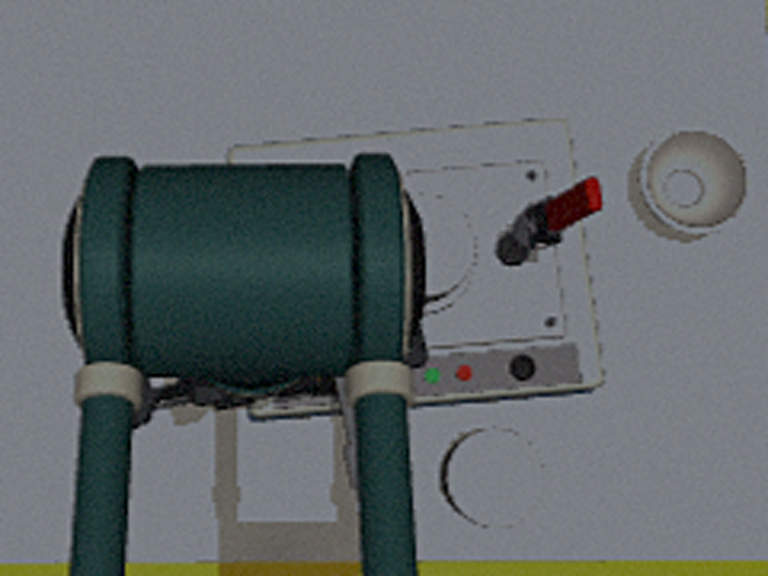

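The arm hides the strap from above, but the finger's computed pose is 30 mm behind it. Lower, then close in and check the force.

```bash
python3 -m inch '[{"dp":[0,0,15],"turn":0,"fingers":0},{"dp":[0,0,20],"turn":0,"fingers":0},{"dp":[0,0,20],"turn":0,"fingers":0},{"dp":[0,0,19],"turn":0,"fingers":0},{"dp":[0,0,0],"turn":0,"fingers":0},{"dp":[0,7,0],"turn":0,"fingers":0},{"dp":[0,8,0],"turn":0,"fingers":0},{"dp":[0,7,0],"turn":0,"fingers":0},{"dp":[0,0,0],"turn":0,"fingers":0}]'
python3 - <<'E'
from m import *
from bench import ctrl
import cv2
cv2.imwrite("pics/w1.png",vision.read_camera("wrist")[:,:,::-1])
s=ctrl.get_state();p,h=pushpose(1.457);print(M(s['tcp_pos']),p,delta([*W(*p),.164],s))
E
```

```text
clock: 4.45
tcp_pos: [0.4806, 0.001, 0.1657]
tcp_rot: [0.995, 0.098, 0.001, 0.0]
force: [0.3, -0.3, 0.2]
gripper_width: 0.004
[-0.0727974   0.10528994] [-0.07301055  0.09735417] (array([-1.2,  7.9,  1.6]), np.float64(-78.7))
```

View pics/w1.png

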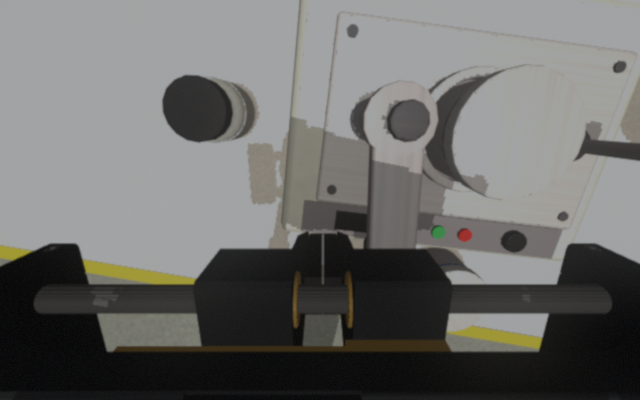

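The wrist view shows the closed fingers (columns 293–353) left of the strap's trailing edge (column 370). That is a gap of about 8 mm at strap level, which matches the computed value. Pushing now.

```bash
python3 -m inch '[{"dp":[-1,8,0],"turn":0,"fingers":0},{"dp":[-1.75,4.9,0],"turn":-3.9,"fingers":0},{"dp":[-1.75,4.9,0],"turn":-3.9,"fingers":0},{"dp":[-1.75,4.9,0],"turn":-3.9,"fingers":0},{"dp":[-1.75,4.9,0],"turn":-3.9,"fingers":0},{"dp":[-1.75,4.9,0],"turn":-3.9,"fingers":0},{"dp":[-1.75,4.9,0],"turn":-3.9,"fingers":0},{"dp":[-1.75,4.9,0],"turn":-3.9,"fingers":0},{"dp":[-1.75,4.9,0],"turn":-3.9,"fingers":0},{"dp":[-1.75,4.9,0],"turn":-3.9,"fingers":0},{"dp":[-1.75,4.9,0],"turn":-3.9,"fingers":0},{"dp":[-1.75,4.9,0],"turn":-3.9,"fingers":0},{"dp":[-1.75,4.9,0],"turn":-3.9,"fingers":0},{"dp":[0,0,0],"turn":0,"fingers":0}]'
python3 - <<'E'
from m import *
from bench import ctrl
import cv2
cv2.imwrite("pics/w2.png",vision.read_camera("wrist")[:,:,::-1])
s=ctrl.get_state()
for t in (.639,-.0):
  p,h=pushpose(t);print(M(s['tcp_pos']),p,h,delta([*W(*p),.164],s))
E
```

```text
clock: 5.9
tcp_pos: [0.4938, -0.0657, 0.1646]
tcp_rot: [0.874, 0.486, -0.0, -0.0]
force: [-0.4, -0.8, 0.7]
gripper_width: 0.004
[-0.0643838   0.03763483] [-0.06622964  0.03700151] -32.20022808635227 (array([-1.6, -1.1,  0.7]), np.float64(-32.0))
[-0.0643838   0.03763483] [-0.0305  0.005 ] 4.411775022507339 (array([-6.2, 46.6,  0.7]), np.float64(-32.0))
```

View pics/w2.png

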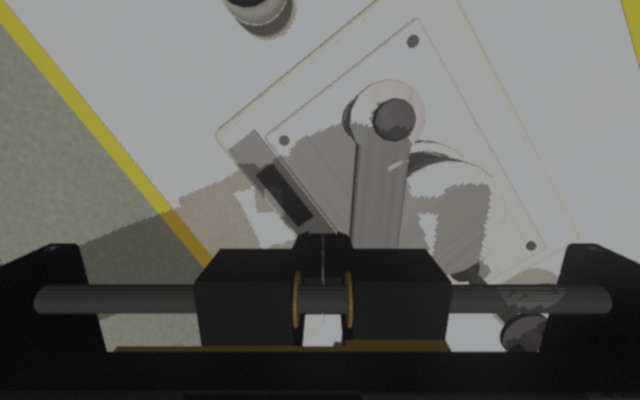

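The strap follows the finger (its edge is at column ~350, touching) and the forces are tiny. Continuing.

```bash
python3 -m inch '[{"dp":[-1.75,4.9,0],"turn":-3.9,"fingers":0},{"dp":[-1.75,4.9,0],"turn":-3.9,"fingers":0},{"dp":[-1.75,4.9,0],"turn":-3.9,"fingers":0},{"dp":[-1.75,4.9,0],"turn":-3.9,"fingers":0},{"dp":[-1.75,4.9,0],"turn":-3.9,"fingers":0},{"dp":[-1.75,4.9,0],"turn":-3.9,"fingers":0},{"dp":[-1.75,4.9,0],"turn":-3.9,"fingers":0},{"dp":[-1.75,4.9,0],"turn":-3.9,"fingers":0},{"dp":[0,0,0],"turn":0,"fingers":0}]'
python3 -m inch '[{"dp":[-1,3,0],"turn":-3.0,"fingers":0},{"dp":[0,2,0],"turn":-2,"fingers":0},{"dp":[0,0,0],"turn":0,"fingers":0}]'
python3 - <<'E'
from m import *
from bench import ctrl
s=ctrl.get_state()
p,h=pushpose(0);print(M(s['tcp_pos']),p,h,delta([*W(*p),.164],s))
E
```

```text
clock: 6.85
tcp_pos: [0.5266, -0.0906, 0.1646]
tcp_rot: [0.712, 0.703, -0.0, 0.0]
force: [-0.5, -0.8, -0.4]
gripper_width: 0.006
clock: 7.15
tcp_pos: [0.5312, -0.0912, 0.1646]
tcp_rot: [0.681, 0.733, -0.0, -0.0]
force: [-1.6, -0.2, -0.6]
gripper_width: 0.005
[-0.02918867  0.0090231 ] [-0.0305  0.005 ] 4.411775022507339 (array([-4. , -1.3,  0.6]), np.float64(4.2))
```

```bash
python3 -m inch '[{"dp":[0,1.5,0],"turn":0,"fingers":0},{"dp":[0,0,0],"turn":0,"fingers":0}]'
python3 -m inch '[{"dp":[0,1.5,0],"turn":0,"fingers":0},{"dp":[0,0,0],"turn":0,"fingers":0}]'
python3 -m inch '[{"dp":[0,1.5,0],"turn":0,"fingers":0},{"dp":[0,0,0],"turn":0,"fingers":0}]'
```

```text
clock: 7.35
tcp_pos: [0.5328, -0.0911, 0.1646]
tcp_rot: [0.68, 0.733, -0.0, -0.0]
force: [-0.6, -1.4, 0.5]
gripper_width: 0.005
clock: 7.55
tcp_pos: [0.5345, -0.091, 0.1647]
tcp_rot: [0.68, 0.733, -0.0, 0.0]
force: [-2.3, -1.9, -0.1]
gripper_width: 0.002
clock: 7.75
tcp_pos: [0.5356, -0.091, 0.1646]
tcp_rot: [0.68, 0.733, -0.0, -0.0]
force: [-2.6, -2.8, -0.7]
gripper_width: 0.005
```

```bash
python3 -m inch '[{"dp":[0,1.5,0],"turn":0,"fingers":0},{"dp":[0,0,0],"turn":0,"fingers":0}]'
python3 -m inch '[{"dp":[0,1.5,0],"turn":0,"fingers":0},{"dp":[0,0,0],"turn":0,"fingers":0}]'
python3 - <<'E'
from bench import vision
import cv2
a=vision.read_camera("wrist")[:,:,::-1];b=vision.read_camera("scene")[150:350,180:380,::-1]
cv2.imwrite("pics/s3.png",cv2.hconcat([cv2.resize(a[:,:],None,fx=.6,fy=.6)[:240], cv2.resize(b,(240,240))]) if 0 else cv2.resize(b,None,fx=3,fy=3,interpolation=cv2.INTER_CUBIC))
E
```

```text
clock: 7.95
tcp_pos: [0.5362, -0.0911, 0.1643]
tcp_rot: [0.68, 0.733, -0.001, -0.001]
force: [-6.2, -2.5, 1.4]
gripper_width: 0.001
clock: 8.15
tcp_pos: [0.5367, -0.0911, 0.1642]
tcp_rot: [0.68, 0.733, -0.002, -0.002]
force: [-8.8, -3.9, 3.5]
gripper_width: 0.003
```

View pics/s3.png

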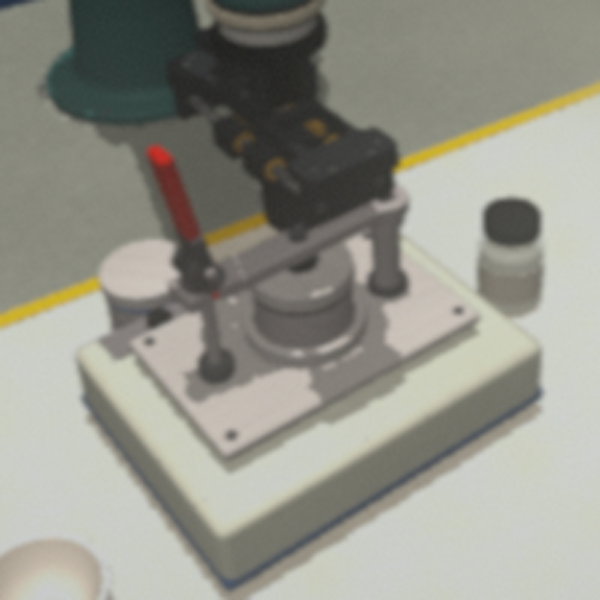

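The force has risen to 9 N and the strap is stopped with its slot round the stud, at scene crop (205,290). The lever is still up. Now back off, rise, and go behind the lever.

```bash
python3 -m inch '[{"dp":[0,-6,0],"turn":0,"fingers":0},{"dp":[0,-10,0],"turn":0,"fingers":0},{"dp":[0,0,-20],"turn":0,"fingers":0},{"dp":[0,0,-30],"turn":0,"fingers":0},{"dp":[0,0,-30],"turn":0,"fingers":0},{"dp":[0,0,-18],"turn":0,"fingers":0},{"dp":[0,0,0],"turn":0,"fingers":0},{"dp":[-10,15,0],"turn":0,"fingers":0},{"dp":[-20,15,0],"turn":0,"fingers":0},{"dp":[-20,10,0],"turn":0,"fingers":0},{"dp":[-7,4,0],"turn":0,"fingers":0},{"dp":[0,0,0],"turn":0,"fingers":0}]'
python3 - <<'E'
from m import *
from bench import ctrl
import cv2
s=ctrl.get_state();print(M(s['tcp_pos']),s['tcp_pos'][2])
a=vision.read_camera("top")[150:290,300:440,::-1];b=vision.read_camera("scene")[140:280,190:330,::-1]
cv2.imwrite("pics/s4.png",cv2.resize(cv2.hconcat([a,b]),None,fx=2.8,fy=2.8,interpolation=cv2.INTER_CUBIC))
E
```

```text
clock: 9.45
tcp_pos: [0.5709, -0.1457, 0.2613]
tcp_rot: [0.68, 0.733, -0.0, -0.001]
force: [-0.4, 0.2, -0.2]
gripper_width: 0.008
[ 0.00619211 -0.0483371 ] 0.2612547539199078
```

View pics/s4.png

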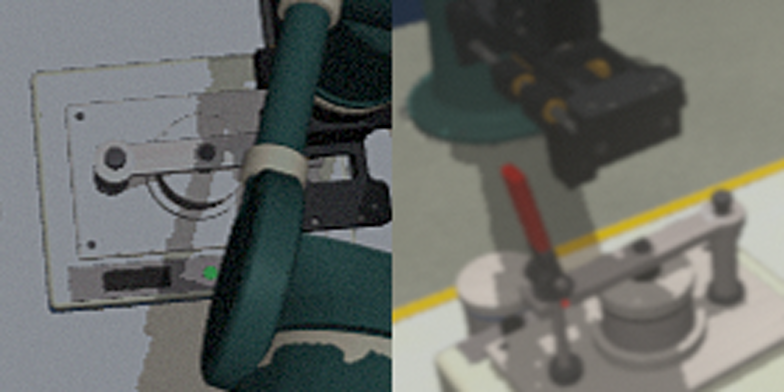

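Strap home, lever up and ahead of the fingers. I'll check where the TCP projects and compute the lever path.

Run:
```python
from m import *
from bench import ctrl
s=ctrl.get_state();c=vision.calibration("scene");T=np.array(c['camera_from_world'])
def pr(w): p=T@[*w,1]; return ((np.array([c['fx']*p[0]/p[2]+c['cx']-190,c['fy']*p[1]/p[2]+c['cy']-140])*2.8)+[392,0]).round()
print("tcp",pr(s['tcp_pos']))
for x in(-.011,.0,.011,.006):print(x,pr([*W(x,-.092),.285]))
prev=None
for ph in np.r_[.1:1.5:10j]:
    y=-75-75*np.sin(ph)+5.5*np.cos(ph)+9; z=189.5+75*np.cos(ph)+5.5*np.sin(ph)
    print(ph.round(2),round(y,1),round(z,1),None if prev is None else (round(y-prev[0],1),round(prev[1]-z,1)));prev=(y,z)
```

```text
tcp [577. 178.]
-0.011 [501. 162.]
0.0 [509. 170.]
0.011 [517. 177.]
0.006 [513. 174.]
0.1 -68.0 264.7 None
0.26 -79.6 263.5 (np.float64(-11.6), np.float64(1.2))
0.41 -90.9 260.4 (np.float64(-11.3), np.float64(3.0))
0.57 -101.6 255.7 (np.float64(-10.7), np.float64(4.7))
0.72 -111.5 249.4 (np.float64(-9.8), np.float64(6.3))
0.88 -120.2 241.6 (np.float64(-8.7), np.float64(7.8))
1.03 -127.6 232.6 (np.float64(-7.4), np.float64(9.0))
1.19 -133.5 222.6 (np.float64(-5.9), np.float64(10.1))
1.34 -137.9 211.7 (np.float64(-4.3), np.float64(10.9))
1.5 -140.4 200.3 (np.float64(-2.6), np.float64(11.4))
```

The projected TCP (577,178) and lever tip match the picture. Now push the lever along its arc.

```bash
python3 -m inch '[{"dp":[-10,-2,-2],"turn":0,"fingers":0},{"dp":[-10,0,0],"turn":0,"fingers":0},{"dp":[-11,0,0],"turn":0,"fingers":0},{"dp":[-5.7,0,1.5],"turn":0,"fingers":0},{"dp":[-5.6,0,1.5],"turn":0,"fingers":0},{"dp":[-5.4,0,2.3],"turn":0,"fingers":0},{"dp":[-5.3,0,2.4],"turn":0,"fingers":0},{"dp":[-4.9,0,3.1],"turn":0,"fingers":0},{"dp":[-4.9,0,3.2],"turn":0,"fingers":0},{"dp":[-4.4,0,3.9],"turn":0,"fingers":0},{"dp":[-4.3,0,3.9],"turn":0,"fingers":0},{"dp":[-3.7,0,4.5],"turn":0,"fingers":0},{"dp":[-3.7,0,4.5],"turn":0,"fingers":0},{"dp":[0,0,0],"turn":0,"fingers":0}]'
python3 -m inch '[{"dp":[-3,0,5],"turn":0,"fingers":0},{"dp":[-2.9,0,5],"turn":0,"fingers":0},{"dp":[-2.2,0,5.5],"turn":0,"fingers":0},{"dp":[-2.1,0,5.5],"turn":0,"fingers":0},{"dp":[-1.3,0,5.5],"turn":0,"fingers":0},{"dp":[0,0,0],"turn":0,"fingers":0}]'
python3 -m inch '[{"dp":[-1,0,3],"turn":0,"fingers":0},{"dp":[0,0,2],"turn":0,"fingers":0},{"dp":[0,0,0],"turn":0,"fingers":0}]'
python3 -c "
from m import *
from bench import ctrl
s=ctrl.get_state();print(M(s['tcp_pos']),s['tcp_pos'][2],s['force'])"
```

```text
clock: 10.95
tcp_pos: [0.5751, -0.2249, 0.2331]
tcp_rot: [0.68, 0.733, -0.0, -0.0]
force: [-0.3, 0.5, 0.3]
gripper_width: 0.005
clock: 11.55
tcp_pos: [0.5758, -0.2361, 0.2064]
tcp_rot: [0.68, 0.733, -0.0, -0.0]
force: [0.3, -0.7, 0.6]
gripper_width: 0.01
clock: 11.85
tcp_pos: [0.5759, -0.2368, 0.202]
tcp_rot: [0.68, 0.733, -0.0, -0.0]
force: [-0.3, 0.3, -0.0]
gripper_width: 0.006
[ 0.00420107 -0.1395072 ] 0.2020311813023814 [-0.27002575  0.28399005 -0.04591313]
```

No contact force, where about 3 N was expected. I'll look.

Run:
```python
from bench import vision
import cv2
b=vision.read_camera("scene")[150:300,150:350,::-1]
cv2.imwrite("pics/s5.png",cv2.resize(b,None,fx=3.8,fy=3.8,interpolation=cv2.INTER_CUBIC))
```

```text
(no output)
```

View pics/s5.png

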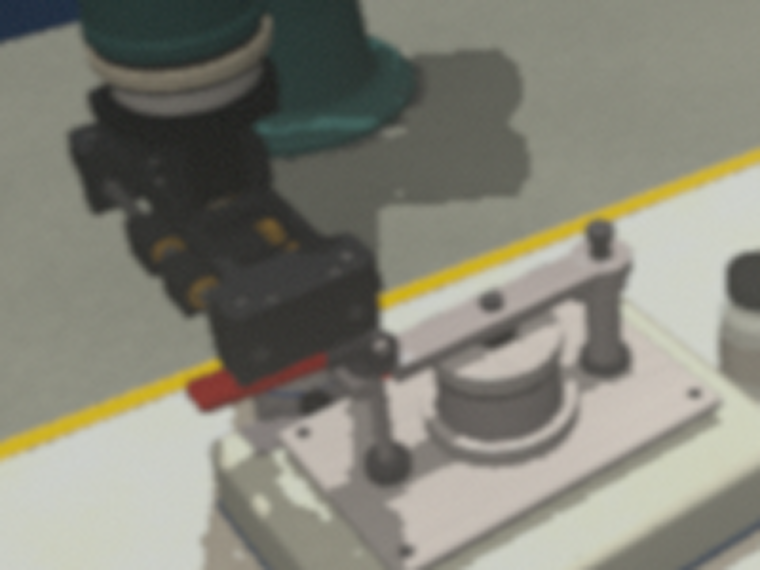

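The lever is nearly level under the fingers, with its tip at (205,390). Press on in small steps until it stops.

```bash
for i in 1 2; do python3 -m inch '[{"dp":[0,0,1.5],"turn":0,"fingers":0},{"dp":[0,0,0],"turn":0,"fingers":0}]'; done | grep -E "force|tcp_pos"; python3 -m inch '[{"dp":[0,0,1.5],"turn":0,"fingers":0},{"dp":[0,0,0],"turn":0,"fingers":0}]'
```

```text
tcp_pos: [0.576, -0.2368, 0.2009]
force: [-0.5, -0.7, 0.2]
tcp_pos: [0.5761, -0.2369, 0.2004]
force: [-2.9, 0.9, 5.6]
clock: 12.5
tcp_pos: [0.5762, -0.2369, 0.2002]
tcp_rot: [0.68, 0.733, -0.0, 0.001]
force: [-4.5, 0.4, 10.5]
gripper_width: 0.005
```

The TCP stopped at z = 0.2002 with the force rising to 10 N; 0.2003 was predicted for 1.5 rad. Hold briefly, lift clear and check.

```bash
python3 -m inch '[{"dp":[0,0,0.5],"turn":0,"fingers":0},{"dp":[0,0,0],"turn":0,"fingers":0},{"dp":[0,0,0],"turn":0,"fingers":0},{"dp":[0,0,-10],"turn":0,"fingers":0},{"dp":[0,0,-30],"turn":0,"fingers":0},{"dp":[0,0,-40],"turn":0,"fingers":0},{"dp":[0,-20,-40],"turn":0,"fingers":0},{"dp":[0,-40,-20],"turn":0,"fingers":0},{"dp":[0,-20,0],"turn":0,"fingers":0},{"dp":[0,0,0],"turn":0,"fingers":0},{"dp":[0,0,0],"turn":0,"fingers":0}]'
python3 - <<'E'
from bench import vision
import cv2
a=vision.read_camera("top")[150:300,265:485,::-1];b=vision.read_camera("scene")[170:320,160:380,::-1]
cv2.imwrite("pics/s6.png",cv2.resize(cv2.vconcat([a,b]),None,fx=2,fy=2,interpolation=cv2.INTER_CUBIC))
E
```

```text
clock: 13.6
tcp_pos: [0.4964, -0.2427, 0.3372]
tcp_rot: [0.68, 0.733, 0.0, 0.0]
force: [0.5, -0.1, 0.0]
gripper_width: 0.002
```

View pics/s6.png

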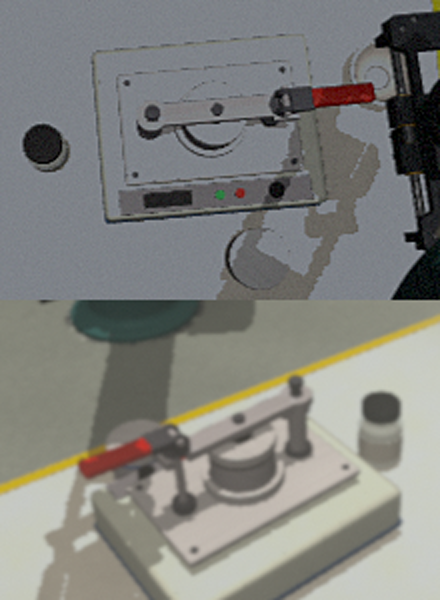

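The strap is home over the lid, running from (152,112) to (280,102) in the top view. The lever is down and level out to (372,92), the jar is seated, the bystanders are in place and the hand is clear.

```bash
python3 -c "
from bench import job_done
print(job_done())"
```

```text
the job is handed in; nothing more can be done
None
```

The jar is clamped and the job is handed in, at about 13.7 s on the robot's clock. I swung the strap home with the back of the closed fingers. Then I backed off, went behind the red lever and pushed it down along its arc with the fingertips.

**Last checks**
- **Strap:** the finger stopped with the force rising to about 9 N. The pictures show the strap straight over the lid, with its end at the stud.
- **Lever:** it stopped with the force rising to about 10 N at z = 0.2002 m, against 0.2003 m computed for 1.5 rad. It stayed down after I lifted off.
- **Jar, bystanders and hand:** the last pictures show the jar seated and the spare jar and powder jar where they were. The mortar is partly hidden by the arm, but the part in view has not moved. The wrist force was about zero with the hand clear.

**Disagreements and gaps**
- The two cameras disagreed by about 5 mm on the mill's x position. The strap stopped about 7 mm further on than computed, so I relied on the force rise there.
- The lever showed almost no force until its end stop, where I had expected about 3 N.
- The foot's force on the lid and the joint angles could not be read directly.

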